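# Load a starter drive on the drag-torque tester and hold it down

### The job

Get the starter drive with the yellow paint marks ready for its drag test: first turn the small black knob in the middle of the tester's dial back until the red peak pointer is against its zero stop, and let go of the knob. Then take that drive by its pinion, put it on the upright splined mandrel, turning it until the splines mesh, slide it home and push the sprung brass seat right down. Finish while still gripping the pinion and pressing the drive down, with the pointer left at zero and the other things on the bench left alone.

Things in the scene. Friction and masses are not known exactly. Their poses are not given: they have to be found in the camera images.
- tester: Blue bench tester, a fixed box 190 (x) x 310 (y) x 85 mm high at a different place and yaw each time. Origin: centre of its underside; z up, its front (-x) faces roughly the robot. On its flat top stand the round dial (centre x 0, y +75 mm; case 116 mm across, glass 20 mm above the box top) and the splined mandrel (x 0, y -75 mm).
- peak_reset (a joint): Angle (rad) of the red peak pointer, turned by the black reset knob. 0 = against the zero stop (pointer along the tester's +x); it grows clockwise seen from above, so resetting means turning counter-clockwise seen from above. Starts at 0.6 to 1.4. Light friction (0.02 N m) holds it where it is left.
- reset_knob (a point): Centre of the top face of the black knurled reset knob, round, axis vertical, 26 mm across and 22 mm tall, standing on the dial glass (so the glass is 22 mm below this point). Its x axis points along the red pointer.
- mandrel (a point): Tip of the upright steel mandrel, axes as the tester's (z up). Down from here: a smooth pilot pin 12 mm across, 14 mm long, its top 4 mm tapered; then six straight splines (26 mm over the tops, core 18 mm, teeth 5 mm wide, top 4 mm tapered) down to the box top 48 mm below the tip. One tooth points along x, the rest every 60 degrees.
- seat (a joint): How far (m) the sprung brass ring (48 mm across) round the mandrel's foot is pushed down. 0 = up, its top 32 mm below the mandrel tip (as at the start); 0.010 = right down on its stop, 42 mm below. The spring gives at 7 N and takes 14 N right down; the drive's own weight is 3 to 5 N of that.
- drive: The drive to test (yellow paint): steel, 0.3 to 0.5 kg, upright in the blue tray, pinion up. Origin: centre of its lower end, z up. The bore opens at the lower end, 46 mm deep, 28 mm across; its lowest 14 mm carry six inner splines (20 mm across their tops) leaving grooves along x and every 60 degrees: it slides on where grooves lie over mandrel teeth, within 5 degrees.
- pinion (a point): Centre of the top end of that drive's pinion, 92 mm above its origin; axes as the drive's. The pinion is 34 mm across, 11 teeth, 30 mm long: grip it from above, any yaw. Below it the dark clutch shell, 60 mm across, 30 to 58 mm below this point; then a sleeve 38 mm across with a 46 mm flange at its foot. Yellow paint: on the pinion's end, and a 9 mm stripe on the shell's edge along +x.
- drive_b: Another starter drive of the same shape, with green paint marks (already tested), standing in the tray. Origin: centre of its lower end. Leave it.
- drive_c: A third starter drive, also with green paint, standing in the tray. Origin: centre of its lower end. Leave it.
- tray: Blue open tray, 110 (x) x 310 (y) mm, walls 26 mm high and 5 mm thick, floor 5 mm thick, fixed; the three drives stand in a row along its y, 95 mm apart, in changing order. Origin: centre of its underside.
- grease_jar: Grease jar, 66 mm across, 75 mm tall, red cap. Origin: centre of its underside. Leave it.
- screwdriver: Screwdriver with a green handle, 220 mm long, lying. Leave it.
- mallet: Hammer with a wooden handle, 260 mm long, lying. Leave it.
- armature: Starter armature, 190 mm long and 48 mm across, lying on a wooden cradle. Origin: centre of its underside. Leave it.
Mind the look-alikes: they are no part of the job. What is shaped like the drive but orange is not meant.

How it is judged:
By the outcome, as a careful person would: the job done as asked, in the order asked, and still so for the second after the job is handed in, while the arm keeps its last pose, push and grip.
It also fails if it takes over 54 s, if anything falls off the work surface, if the arm or the gripper's body presses on something with over 40 N, if the wrist force passes 120 N, or if a joint passes its speed limit or range.

### The arm

A 6-joint arm with a two-finger parallel gripper is mounted at the origin on the work surface. World frame = base frame: x ahead of the robot, y to its left, z up, the work surface at z = 0. Lengths are in m, angles in rad, forces in N, time in s.
With the tool pointing down it reaches from about 0.375 to 0.975 m from the base axis. Payload 3.8 kg.
Tool frame: the origin (TCP) lies midway between the tips of the shut fingers; the grasp point (between the pads) lies 19 mm behind it (robot.pinch_z is the z of the grasp point in the tool frame, in m); z points along the fingers, y is the line along which they close (so a half turn about z gives the same grasp; the last joint's range is limited). The gripper opens to 88 mm and grips with 3 to 60 N. Pads are 18 mm wide; open, the fingers measure 123 mm over their backs; the gripper's body (75 mm by 187 mm) begins 45 mm behind the grasp point.
Start: joints at [1.207, 0.264, 1.604, -0, 1.274, -0.037], TCP at [0.217, 0.639, 0.239] pointing down, gripper open.
Joint ranges: [-2.63, 2.63], [-0.94, 2.18], [0.31, 2.57], [-1.31, 4.45], [0, 2.66], [-2.55, 2.55]. Speed limits (rad/s): [2.57, 2.57, 3.14, 3.14, 3.14, 3.14].

### API

Orientations are given as a unit quaternion [x, y, z, w].
In Python, from workcell import robot, vision, job gives the robot as it stands. The module is installed in compiled form; this text tells all that it offers.
- The arm moves only by the shell command python3 -m crank 'ROWS' [FORCE]. ROWS is JSON, a list that holds one entry, the list of rows, each a list of 7 numbers: the closure, from -1 (fully open) to 1 (shut), then the shift along the tool's x, y, z scaled (see below), then the turn, a rotation vector about the tool's x, y, z scaled (see below). A call has 1 to 8 rows; each row shifts and turns the commanded pose from where the row before left it, along the tool's axes as they then stand; what a row does not reach is not made up. The controller multiplies each number of a shift by 0.03 m and each number of a turn by 10 degrees. A row lasts 1/8 s, in which the tool goes at most 62.5 mm and 10.7 degrees, less where a joint would pass 70% of its speed; a pose out of reach is approached as far as the arm can. A call with a number of a shift or a turn outside -1 to 1 is refused whole. A call with a gripper value outside its range is refused whole. The fingers move at their own pace and stop on an object; FORCE is the grip in N (left out, the last holds). Time passes only in rows, so rows that do not move let the fingers close. It gives the time, the measured TCP pose, the force, the opening and the grip force at its end, in the units of the state.
- robot.sense(): the state, without advancing time (a new reading comes with each control period).
- vision.snapshot(name): name is "side" or "top"; returns a dict with "img" (400x640x3 uint8, red, green, blue), "intrinsics" (3x3 intrinsics, pixels), "D" ([k1, k2, p1, p2, k3] as OpenCV has them; the pictures are not rectified), "position" and "orientation" of the camera in the world. Camera axes: x right, y up, looking along -z (the intrinsics and any distortion apply to the point x, -y, -z); pixel columns grow to the right and rows downward; lengths in m; the calibration is good to about 2 mm. A picture is of the moment at which its call begins. There is no depth.
- job.sign_off(): hands the job in; it is judged then, once.
The state is a dict: "clock": time; "joint_positions": joint angles; "dq": joint speeds; "effort": joint torques, N m; "ee_pos": TCP position; "tool_rot": TCP orientation; "ft_force": force on the tool from outside, world axes, zero at the start; "wrist_torque": the same for the moment, N m; "width": finger opening in m; "finger_force": force on a finger pad.
Only numpy, scipy, OpenCV 4.12 (cv2) and the standard library are available. Lean on these libraries where they do the work, as an engineer would, in place of code of your own. Each camera call takes 0.05 s, during which the arm holds its last target. There are 200 camera calls.

## Working session

There is one attempt and no reset: what is moved stays moved. The work goes in short steps, Python scripts to look and compute and a shell command to move; the robot and the scene stay as the last step left them, time stands still between calls to the robot, and variables do not carry over. Pictures are saved under pics/ and viewed, at most 10 in all, crops included, and the job is handed in when it is done.

```bash
mkdir -p pics
python3 - <<'E'
from workcell import robot, vision, job
import cv2,numpy as np
s=robot.sense(); print({k:np.round(v,3).tolist() for k,v in s.items()}, robot.pinch_z)
for n in("side","top"):
    d=vision.snapshot(n); cv2.imwrite(f"pics/{n}0.png",d["img"][:,:,::-1])
    print(n,d["intrinsics"],d["D"],d["position"],d["orientation"])
E
```

```text
{'clock': 0.0, 'joint_positions': [1.207, 0.265, 1.605, -0.0, 1.274, -0.037], 'dq': [-0.0, -0.002, -0.0, 0.001, -0.001, 0.0], 'effort': [-0.002, -50.213, -35.686, 0.073, 0.03, -0.0], 'ee_pos': [0.216, 0.639, 0.237], 'tool_rot': [0.163, 0.987, -0.001, -0.0], 'ft_force': [-0.379, 0.271, 0.208], 'wrist_torque': [-0.067, 0.062, 0.016], 'finger_force': 0.0, 'width': 0.088} -0.0187
side [[397.93876745   0.         319.22184214]
 [  0.         397.93876745 202.92907877]
 [  0.           0.           1.        ]] [0.00656463 0.         0.         0.         0.        ] [-0.08328848 -0.87585744  1.10409764] [ 0.37077433 -0.12628647 -0.27713023  0.87736934]
top [[399.20658136   0.         318.84379726]
 [  0.         399.20658136 194.110509  ]
 [  0.           0.           1.        ]] [-0.03587276  0.          0.          0.          0.        ] [ 0.40875827 -0.02997744  1.25962172] [-0.03055071  0.04097032  0.71452164 -0.69774416]
```

View pics/side0.png

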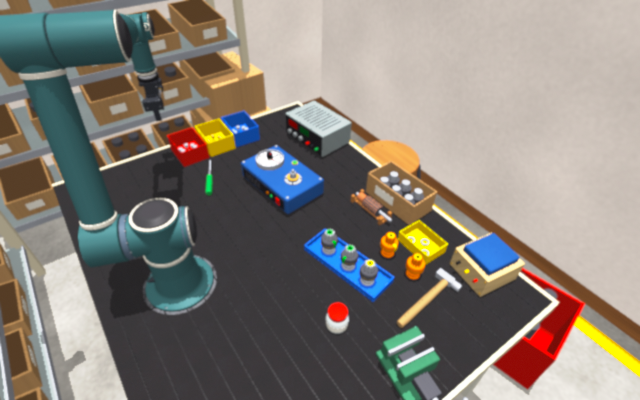

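View pics/top0.png

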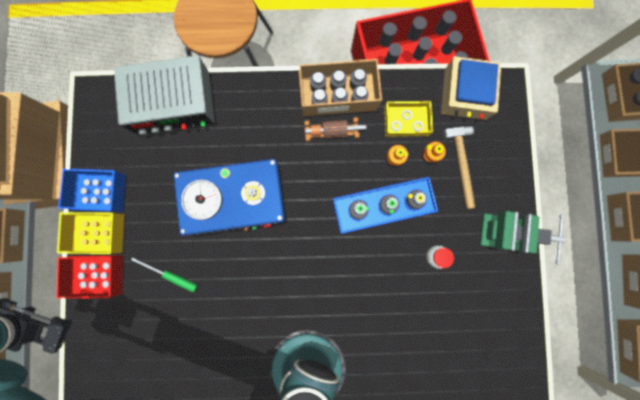

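```bash
cat > h.py <<'E'
from workcell import robot, vision, job
import cv2,numpy as np
from scipy.spatial.transform import Rotation as R
from scipy.optimize import least_squares
def snap(n): return vision.snapshot(n)
def project(d,P):
    P=np.atleast_2d(np.asarray(P,float)); Rc=R.from_quat(d["orientation"]).as_matrix()@np.diag([1,-1,-1])
    T=-Rc.T@d["position"]
    return cv2.projectPoints(P,cv2.Rodrigues(Rc.T)[0],T,np.array(d["intrinsics"]),np.array(d["D"],float))[0][:,0]
def ray(d,uv):
    Rc=R.from_quat(d["orientation"]).as_matrix()@np.diag([1,-1,-1])
    p=cv2.undistortPoints(np.array([[uv]],float),np.array(d["intrinsics"]),np.array(d["D"],float))[0,0]
    v=Rc@np.array([*p,1]); return np.array(d["position"]),v/np.linalg.norm(v)
def atz(d,uv,z):
    o,v=ray(d,uv); return o+v*(z-o[2])/v[2]
def tri(obs):
    A=0;b=0
    for d,uv in obs:
        o,v=ray(d,uv); M=np.eye(3)-np.outer(v,v); A=A+M; b=b+M@o
    X=np.linalg.solve(A,b); return X,[np.round(project(d,X)[0]-uv,2) for d,uv in obs]
def crop(d,x,y,w,h,s): return cv2.resize(d["img"][y:y+h,x:x+w,::-1],None,fx=s,fy=s,interpolation=cv2.INTER_CUBIC)
E
python3 - <<'E'
from h import *
t=snap("top");s=snap("side")
a=np.hstack([crop(t,178,158,100,75,4),crop(s,238,140,100,75,4)])
b=np.hstack([crop(t,390,178,50,37,8),crop(s,345,245,50,37,8)])
cv2.imwrite("pics/z1.png",np.vstack([a,b]))
E
```

```text
(no output)
```

View pics/z1.png

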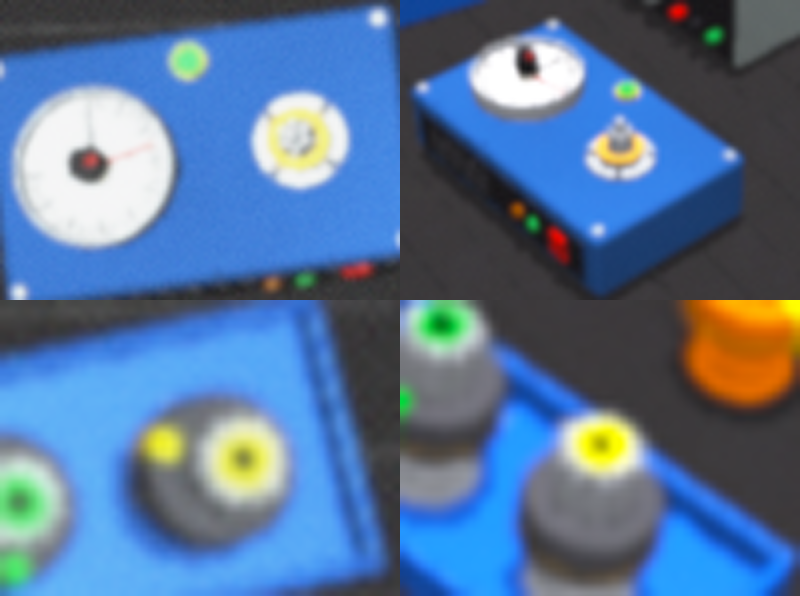

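The dial centre is at top-image (201,200), with the pointer reading about 80° clockwise. The mandrel is at top (252,192) and side (293,170). The yellow drive's pinion is at top (420,198) and side (370,263), and its stripe is at top (410,196).

```bash
cat > m.py <<'E'
from h import *
t=snap("top");s=snap("side")
def cen(d,uv,r,f):
    u,v=map(int,np.round(uv)); I=d["img"][v-r:v+r+1,u-r:u+r+1].astype(float); w=np.clip(f(I),0,None)
    yy,xx=np.mgrid[v-r:v+r+1,u-r:u+r+1]; return np.array([(w*xx).sum(),(w*yy).sum()])/w.sum(), w.sum()
wh=lambda I: I[...,0]-150*1.0
ye=lambda I: np.minimum(I[...,0],I[...,1])-I[...,2]-40
red=lambda I: I[...,0]-np.maximum(I[...,1],I[...,2])-40
tp=[(272.5,162.2),(182.5,231),(178,175.5),(278.5,217.5)]
sp=[(320.5,178.5),(243.7,161.7),(276.3,145.7),(287.3,197.4)]
# far-right(+x,-y), near-left, far-left, near-right
P=[]
for a,b in zip(tp,sp):
    ca,_=cen(t,a,3,wh);cb,_=cen(s,b,3,wh); X,e=tri([(t,ca),(s,cb)]); P.append(X); print("screw",np.round(ca,2),np.round(cb,2),np.round(X,4),e)
P=np.array(P); c=P.mean(0); yv=P[1]+P[2]-P[0]-P[3]; xv=P[0]+P[2]-P[1]-P[3]
yaw1=np.arctan2(-yv[0],yv[1]); yaw2=np.arctan2(xv[1],xv[0]); print("c",c,np.degrees([yaw1,yaw2]))
yaw=(yaw1*np.hypot(*yv[:2])+yaw2*np.hypot(*xv[:2]))/(np.hypot(*yv[:2])+np.hypot(*xv[:2]))
Rz=R.from_euler('z',yaw).as_matrix()
for n,o in(("dial",[0,.075,.02]),("knob",[0,.075,.042]),("tip",[0,-.075,.048]),("glasspt",[0.05,.075,.02])):
    W=c*[1,1,0]+[0,0,.085]+Rz@o; print(n,np.round(W,4),"top",project(t,W)[0].round(1),"side",project(s,W)[0].round(1))
# dial centroid in top
I=t["img"][170:230,170:228]
k=(I.min(2)>140).astype(np.uint8);n,l,st,ce=cv2.connectedComponentsWithStats(k);i=1+st[1:,4].argmax()
cn=max(cv2.findContours((l==i).astype(np.uint8),0,2)[0],key=len);el=cv2.fitEllipse(cn);print("dial ell",np.array(el[0])+[170,170],el[1],"@.105",atz(t,np.array(el[0])+[170,170],.105))
ca,_=cen(t,(420.3,197.6),5,ye);cb,_=cen(s,(370.0,263),4,ye);X,e=tri([(t,ca),(s,cb)]);print("pinion",ca,cb,X,e)
q,_=cen(t,(410.3,196),3,ye);print("stripe",q)
for z in(.065,.067): 
    W=atz(t,q,z);print(W, np.degrees(np.arctan2(*(W-X)[[1,0]])),np.hypot(*(W-X)[:2]))
cv2.imwrite("pics/z2.png",np.hstack([crop(t,187,182,32,32,12),crop(t,238,176,32,32,12)]))
# red pointer pixels
rr=red(t["img"][180:215,185:222].astype(float));yy,xx=np.nonzero(rr>0)
for y,x in zip(yy,xx): print((x+185,y+180,int(rr[y,x])),end=" ")
E
python3 m.py
```

```text
screw [272.   162.05] [320.   178.19] [0.6266 0.088  0.0881] [array([ 0.03, -0.06]), array([-0.05,  0.01])]
screw [182.34 230.75] [243.21 161.21] [0.4287 0.3528 0.0887] [array([-0.09,  0.15]), array([0.12, 0.01])]
screw [176.42 175.16] [276.   145.67] [0.5945 0.3712 0.0887] [array([ 0.18, -0.3 ]), array([-0.24,  0.  ])]
screw [279.16 217.41] [287.08 197.07] [0.4619 0.0691 0.0881] [array([ 0.05, -0.09]), array([-0.08,  0.  ])]
c [0.52790394 0.2202787  0.08839815] [6.57364846 6.44278821]
dial [0.5194 0.2948 0.105 ] top [200.6 199. ] side [269.4 157.6]
knob [0.5194 0.2948 0.127 ] top [198.5 198.3] side [269.  153.3]
tip [0.5364 0.1458 0.133 ] top [250.4 191. ] side [292.4 169.8]
glasspt [0.5691 0.3005 0.105 ] top [198.8 182.1] side [279.1 152.8]
dial ell [200.64226151 199.22384834] (39.148616790771484, 40.126853942871094) @.105 [0.5187965  0.29478451 0.105     ]
pinion [420.0959651  197.67502726] [369.91145623 262.65469948] [ 0.50961368 -0.34603816  0.09885293] [array([ 0.12, -0.2 ]), array([-0.22,  0.04])]
stripe [409.95292621 195.61132316]
[ 0.51893717 -0.32427054  0.065     ] 66.8136092777729 0.023680312371256857
[ 0.51875272 -0.32377784  0.067     ] 67.6792591970337 0.02406333422390049
(np.int64(200), np.int64(196), 8) (np.int64(201), np.int64(196), 9) (np.int64(199), np.int64(197), 27) (np.int64(200), np.int64(197), 54) (np.int64(201), np.int64(197), 54) (np.int64(202), np.int64(197), 14) (np.int64(199), np.int64(198), 36) (np.int64(200), np.int64(198), 64) (np.int64(201), np.int64(198), 52) (np.int64(202), np.int64(198), 15) (np.int64(199), np.int64(199), 10) (np.int64(200), np.int64(199), 23) (np.int64(201), np.int64(199), 12)
```

View pics/z2.png

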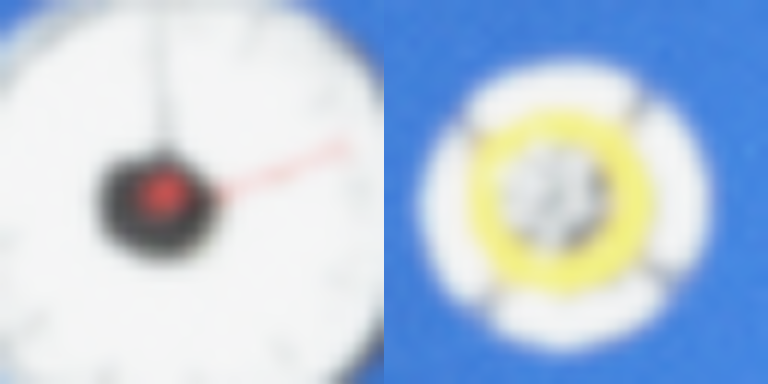

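```bash
cat > g.py <<'E'
import sys
from h import *
# usage: g.py x y z -> remaining shift in tool units
s=robot.sense(); Rt=R.from_quat(s["tool_rot"]).as_matrix()
print("t",round(float(s["clock"]),2),"pos",np.round(s["ee_pos"],4),"yawY",round(np.degrees(np.arctan2(Rt[1,1],Rt[0,1])),1),"tilt",np.round(Rt[:,2],3),"q6",np.round(s["joint_positions"],2),"F",np.round(s["ft_force"],1),"M",np.round(s["wrist_torque"],2),"w",round(float(s["width"]),4),round(float(s["finger_force"]),1))
if len(sys.argv)>3: print("units",np.round(Rt.T@(np.array(list(map(float,sys.argv[1:4])))-s["ee_pos"])/.03,2))
E
python3 -m crank '[[[0,0,0,0,0,0,1],[0,0,0,0,0,0,1],[0,0,0,0,0,0,1],[0,0,0,0,0,0,1]]]' 15; python3 g.py 0.5192 0.2948 0.18
```

```text
clock: 0.8
ee_pos: [0.2166, 0.6392, 0.2386]
tool_rot: [0.493, 0.87, -0.0, 0.0]
ft_force: [-0.4, -0.0, -0.5]
width: 0.05
finger_force: 0.0
t 0.8 pos [0.2166 0.6392 0.2386] yawY 30.9 tilt [-0. -0. -1.] q6 [1.21 0.26 1.6  0.   1.27 0.67] F [-0.4 -0.  -0.5] M [-0.08 -0.    0.  ] w 0.05 0.0
units [-15.03   2.75   1.95]
```

```bash
python3 -m crank '[[[0,-0.94,0.17,0.12,0,0,0],[0,-0.94,0.17,0.12,0,0,0],[0,-0.94,0.17,0.12,0,0,0],[0,-0.94,0.17,0.12,0,0,0],[0,-0.94,0.17,0.12,0,0,0],[0,-0.94,0.17,0.12,0,0,0],[0,-0.94,0.17,0.12,0,0,0],[0,-0.94,0.17,0.12,0,0,0]]]' >/dev/null
python3 -m crank '[[[0,-0.94,0.17,0.12,0,0,0],[0,-0.94,0.17,0.12,0,0,0],[0,-0.94,0.17,0.12,0,0,0],[0,-0.94,0.17,0.12,0,0,0],[0,-0.94,0.17,0.12,0,0,0],[0,-0.94,0.17,0.12,0,0,0],[0,-0.94,0.17,0.12,0,0,0],[0,-0.94,0.17,0.12,0,0,0]]]'; python3 g.py 0.5192 0.2948 0.109
```

```text
clock: 2.8
ee_pos: [0.5212, 0.2953, 0.181]
tool_rot: [0.49, 0.872, 0.0, 0.0]
ft_force: [1.2, 0.0, 0.4]
width: 0.0439
finger_force: 0.0
t 2.8 pos [0.5212 0.2953 0.181 ] yawY 31.3 tilt [ 0.  0. -1.] q6 [ 0.47  0.16  1.83 -0.    1.14 -0.07] F [1.2 0.  0.4] M [-0.06  0.04  0.06] w 0.0439 0.0
units [ 0.02 -0.07  2.4 ]
```

```bash
python3 -m crank '[[[0,0,-0.05,0.6,0,0,0],[0,0,0,0.6,0,0,0],[0,0,0,0.6,0,0,0],[0,0,0,0.6,0,0,0],[0,0,0,0,0,0,0],[0.2,0,0,0,0,0,0],[1,0,0,0,0,0,0],[1,0,0,0,0,0,0]]]' 12
python3 -m crank '[[[1,0,0,0,0,0,0],[1,0,0,0,0,0,0]]]' >/dev/null
python3 g.py 0.5192 0.2948 0.109
python3 - <<'E'
from h import *
cv2.imwrite("pics/k1.png",np.hstack([crop(snap("side"),240,125,64,60,6),crop(snap("top"),170,170,64,60,6)]))
E
```

```text
clock: 3.8
ee_pos: [0.5192, 0.2952, 0.11]
tool_rot: [0.49, 0.872, -0.0, -0.0]
ft_force: [-3.7, -1.0, 3.6]
width: 0.0256
finger_force: 12.0
t 4.05 pos [0.5192 0.2952 0.11  ] yawY 31.3 tilt [-0. -0. -1.] q6 [ 0.48  0.23  1.9   0.    1.01 -0.07] F [-4.7 -2.2  6.2] M [-0.35  0.79  0.03] w 0.0257 12.0
units [-0.01 -0.01  0.03]
```

View pics/k1.png

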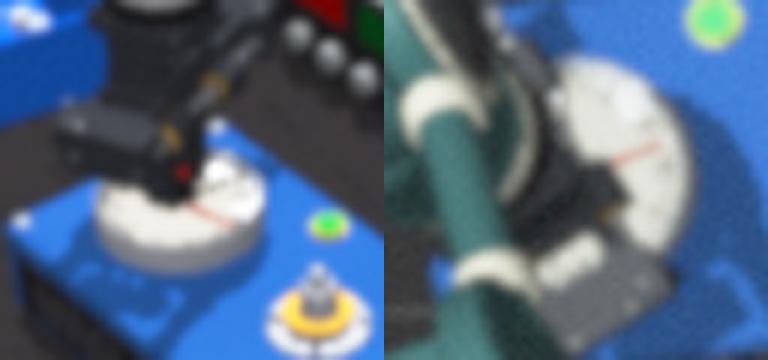

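The gripper is holding the knob (width 25.7 mm) and the pointer is still at its starting angle. Next I'll turn it counter-clockwise.

```bash
python3 -m crank '[[[1,0,0,0,0,0,-0.9],[1,0,0,0,0,0,-0.9],[1,0,0,0,0,0,-0.9],[1,0,0,0,0,0,-0.9],[1,0,0,0,0,0,-0.9],[1,0,0,0,0,0,-0.9],[1,0,0,0,0,0,-0.9],[1,0,0,0,0,0,-0.9]]]' >/dev/null
python3 g.py; python3 -m crank '[[[1,0,0,0,0,0,-0.4],[1,0,0,0,0,0,-0.4],[1,0,0,0,0,0,-0.2]]]' >/dev/null; python3 g.py
```

```text
t 5.15 pos [0.5193 0.2953 0.11  ] yawY 103.6 tilt [-0.  0. -1.] q6 [ 0.48  0.23  1.9   0.    1.01 -1.33] F [-4.3 -1.8  6. ] M [-0.19  0.64 -0.02] w 0.0255 12.0
t 5.53 pos [0.5201 0.2957 0.1099] yawY 113.3 tilt [ 0.002  0.001 -1.   ] q6 [ 0.48  0.23  1.9   0.    1.01 -1.5 ] F [-0.7  0.   3.2] M [ 0.09  0.16 -0.27] w 0.0256 12.0
```

```bash
python3 -m crank '[[[0,0,0,0,0,0,0],[0,0,0,0,0,0,0],[0,0,0,-0.8,0,0,0],[0,0,0,-0.8,0,0,0],[0,0,0,-0.8,0,0,0],[0,0,0,0,0,0,0]]]' >/dev/null
python3 g.py 0.5096 -0.346 0.16
```

```text
t 6.28 pos [0.521  0.296  0.1832] yawY 113.3 tilt [ 0.004  0.002 -1.   ] q6 [ 0.48  0.16  1.83 -0.    1.14 -1.5 ] F [ 0.2 -0.3 -1. ] M [ 0.01  0.02 -0.03] w 0.0441 0.0
units [  8.8  -19.51   0.73]
```

```bash
python3 -m crank '[[[0,0,0,0,0,0,1],[0,0,0,0,0,0,1],[0,0,0,0,0,0,1],[0,0,0,0,0,0,1],[0,0,0,0,0,0,1],[0,0,0,0,0,0,1],[0,0,0,0,0,0,1],[0,0,0,0,0,0,1]]]' >/dev/null
python3 -m crank '[[[0,0,0,0,0,0,1],[0,0,0,0,0,0,1],[0,0,0,0,0,0,0]]]' >/dev/null
python3 g.py 0.5096 -0.346 0.16
```

```text
t 7.65 pos [0.5187 0.2948 0.1794] yawY 13.4 tilt [-0.002 -0.001 -1.   ] q6 [ 0.48  0.16  1.84 -0.    1.14  0.24] F [-0.8 -0.6  0.3] M [-0.03  0.07  0.03] w 0.0443 0.0
units [-20.71  -5.24   0.67]
```

```bash
python3 -m crank '[[[-0.2,-0.94,-0.24,0.03,0,0,0],[-0.2,-0.94,-0.24,0.03,0,0,0],[-0.2,-0.94,-0.24,0.03,0,0,0],[-0.2,-0.94,-0.24,0.03,0,0,0],[-0.2,-0.94,-0.24,0.03,0,0,0],[-0.2,-0.94,-0.24,0.03,0,0,0],[-0.2,-0.94,-0.24,0.03,0,0,0],[-0.2,-0.94,-0.24,0.03,0,0,0]]]' >/dev/null
python3 -m crank '[[[-0.2,-0.94,-0.24,0.03,0,0,0],[-0.2,-0.94,-0.24,0.03,0,0,0],[-0.2,-0.94,-0.24,0.03,0,0,0],[-0.2,-0.94,-0.24,0.03,0,0,0],[-0.2,-0.94,-0.24,0.03,0,0,0],[-0.2,-0.94,-0.24,0.03,0,0,0],[-0.2,-0.94,-0.24,0.03,0,0,0],[-0.2,-0.94,-0.24,0.03,0,0,0]]]' >/dev/null
python3 -m crank '[[[-0.2,-0.94,-0.24,0.03,0,0,0],[-0.2,-0.94,-0.24,0.03,0,0,0],[-0.2,-0.94,-0.24,0.03,0,0,0],[-0.2,-0.94,-0.24,0.03,0,0,0],[-0.2,-0.94,-0.24,0.03,0,0,0],[-0.2,-0.94,-0.24,0.03,0,0,0],[-0.2,0,0,0,0,0,0]]]' >/dev/null
python3 g.py 0.5096 -0.346 0.072;  python3 - <<'E'
from h import *
cv2.imwrite("pics/k2.png",np.vstack([np.hstack([crop(snap("top"),180,178,40,36,9),crop(snap("side"),245,135,44,36,9)]),np.hstack([crop(snap("top"),390,170,42,30,9),crop(snap("side"),340,230,42,30,9)])]))
E
```

```text
t 10.53 pos [ 0.5071 -0.3463  0.1603] yawY 13.3 tilt [-0.001  0.    -1.   ] q6 [-0.64  0.21  1.82 -0.    1.11 -0.87] F [-0.3  0.1 -0.7] M [-0.04  0.08 -0.05] w 0.0529 0.0
units [-0.01  0.08  2.94]
```

View pics/k2.png

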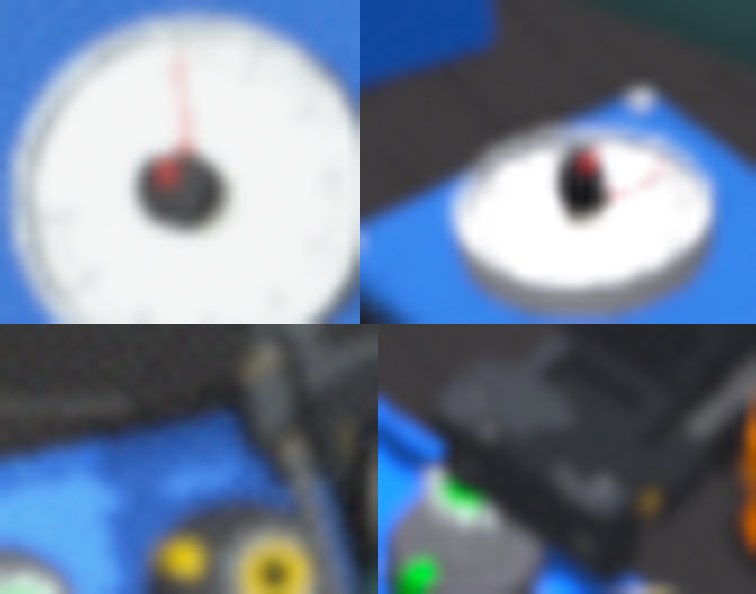

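The red pointer now lies along the tester's +x axis, with 6.3° tilt seen against 6.1° predicted, so the reset worked. The yellow drive is under the gripper.

```bash
python3 -m crank '[[[-0.2,0,0.08,0.6,0,0,0],[-0.2,0,0,0.6,0,0,0],[-0.2,0,0,0.6,0,0,0],[-0.2,0,0,0.6,0,0,0],[-0.2,0,0,0.5,0,0,0],[-0.2,0,0,0,0,0,0],[0.1,0,0,0,0,0,0],[1,0,0,0,0,0,0]]]' 45 >/dev/null; python3 g.py 0.5096 -0.346 0.072
python3 -m crank '[[[1,0,0,0,0,0,0],[1,0,0,0,0,0,0],[1,0,0,0,0,0,0]]]' >/dev/null; python3 g.py
python3 -m crank '[[[1,0,0,-0.3,0,0,0],[1,0,0,-0.6,0,0,0],[1,0,0,-0.8,0,0,0],[1,0,0,-0.8,0,0,0],[1,0,0,-0.8,0,0,0],[1,0,0,-0.8,0,0,0],[1,0,0,-0.9,0,0,0],[1,0,0,0,0,0,0]]]' >/dev/null; python3 g.py 0.5364 0.1458 0.222
```

```text
t 11.72 pos [ 0.5106 -0.345   0.0754] yawY 13.3 tilt [ 0.001 -0.001 -1.   ] q6 [-0.63  0.3   1.88 -0.    0.96 -0.87] F [-1.7 -0.7  1.3] M [-0.1   0.25  0.04] w 0.0349 0.7
units [-0.03 -0.04  0.11]
t 12.1 pos [ 0.5104 -0.345   0.0753] yawY 13.3 tilt [ 0.001 -0.001 -1.   ] q6 [-0.63  0.3   1.88 -0.    0.96 -0.87] F [-1.2 -1.   5.3] M [-0.12  0.3  -0.05] w 0.033 45.0
t 13.1 pos [ 0.5116 -0.3453  0.2278] yawY 13.3 tilt [ 0.005 -0.003 -1.   ] q6 [-0.63  0.16  1.75  0.    1.23 -0.87] F [ 0.7  1.5 -3.6] M [-0.06  0.02 -0.03] w 0.0327 45.0
units [15.74  4.56  0.14]
```

```bash
cat > d.py <<'E'
from h import *
t=snap("top"); s=robot.sense(); e=np.array(s["ee_pos"])
zs=e[2]-.0703+.062; u,v=map(int,project(t,[e[0],e[1],zs])[0]); I=t["img"].astype(float)
w=np.minimum(I[...,0],I[...,1])-I[...,2]-40; m=np.zeros(w.shape,np.uint8); m[v-25:v+25,u-25:u+25]=1
k=((w>0)*m).astype(np.uint8); n,l,st,ce=cv2.connectedComponentsWithStats(k)
for i in range(1,n):
    if st[i,4]<4: continue
    yy,xx=np.nonzero(l==i); c=np.array([(w[yy,xx]*xx).sum(),(w[yy,xx]*yy).sum()])/w[yy,xx].sum()
    X=atz(t,c,zs)-e; print(c.round(1),st[i,4],"shell-h",X.round(4),np.degrees(np.arctan2(X[1],X[0])).round(1),"top-h",(atz(t,c,zs+.03)-e).round(4))
cv2.imwrite("pics/d_%d.png"%int(s["clock"]*10),crop(t,u-32,v-25,64,50,9))
E
python3 d.py; ls pics
```

```text
[423.9 189.2] 26 shell-h [ 0.0105  0.0201 -0.0083] 62.5 top-h [0.0072 0.0286 0.0217]
d_131.png
k1.png
k2.png
side0.png
top0.png
z1.png
z2.png
```

View pics/d_131.png

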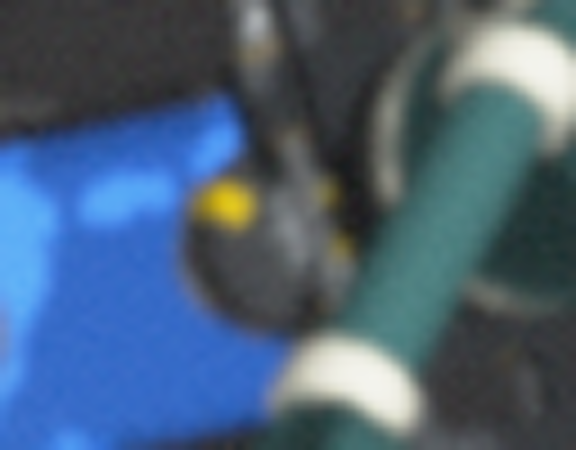

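The drive is held and the stripe is visible, giving a drive yaw of about 63–67° against a 66.5° target. I'll carry it over the mandrel.

```bash
python3 -m crank '[[[1,0.87,0.25,0,0,0,0],[1,0.87,0.25,0,0,0,0],[1,0.87,0.25,0,0,0,0],[1,0.87,0.25,0,0,0,0],[1,0.87,0.25,0,0,0,0],[1,0.87,0.25,0,0,0,0],[1,0.87,0.25,0,0,0,0],[1,0.87,0.25,0,0,0,0]]]' >/dev/null
python3 -m crank '[[[1,0.87,0.25,0,0,0,0],[1,0.87,0.25,0,0,0,0],[1,0.87,0.25,0,0,0,0],[1,0.87,0.25,0,0,0,0],[1,0.87,0.25,0,0,0,0],[1,0.87,0.25,0,0,0,0],[1,0.87,0.25,0,0,0,0],[1,0.87,0.25,0,0,0,0]]]' >/dev/null
python3 -m crank '[[[1,0.87,0.25,0,0,0,0],[1,0.87,0.25,0,0,0,0],[1,0,0,0,0,0,0],[1,0,0,0,0,0,0]]]' >/dev/null
python3 g.py 0.5364 0.1458 0.19; python3 d.py;  python3 - <<'E'
from h import *
s=snap("side");t=snap("top");e=robot.sense()["ee_pos"]
u,v=map(int,project(s,[*e[:2],.15])[0]);u2,v2=map(int,project(t,[*e[:2],.15])[0])
cv2.imwrite("pics/k3.png",np.hstack([crop(s,u-22,v-25,44,50,9),crop(t,u2-22,v2-25,44,50,9)])); print(u,v,u2,v2)
E
```

```text
t 15.65 pos [0.5326 0.1433 0.2229] yawY 13.3 tilt [-0.002 -0.001 -1.   ] q6 [ 0.22  0.04  1.89 -0.    1.21 -0.01] F [ 0.1 -0.8 -4.2] M [-0.05  0.03  0.02] w 0.0333 45.0
units [0.05 0.14 1.1 ]
291 167 250 191
```

View pics/k3.png

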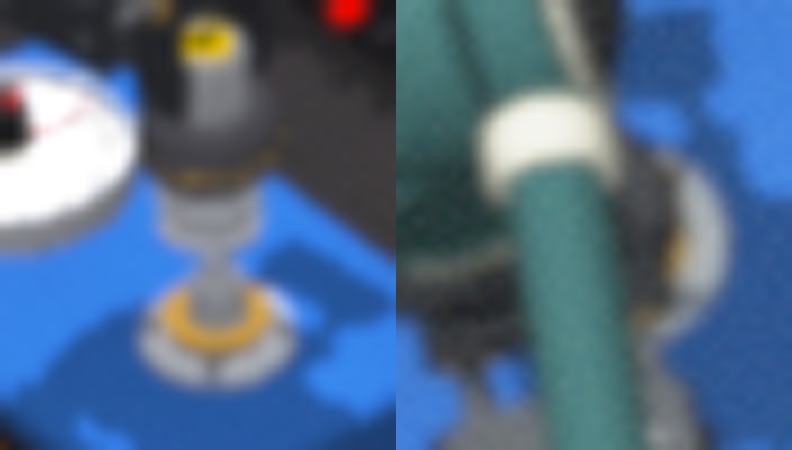

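```bash
python3 -m crank '[[[1,0.07,0.14,0,0,0,0],[1,0,0,0.4,0,0,0],[1,0,0,0.4,0,0,0],[1,0,0,0.2,0,0,0],[1,0,0,0,0,0,0],[1,0,0,0,0,0,0]]]' >/dev/null;python3 g.py 0.5366 0.1466 0.19
python3 -m crank '[[[1,0,0,0.1,0,0,0],[1,0,0,0.1,0,0,0],[1,0,0,0,0,0,0],[1,0,0,0,0,0,0]]]' >/dev/null;python3 g.py 0.5366 0.1466 0.18
```

```text
t 16.55 pos [0.5373 0.1469 0.1945] yawY 13.3 tilt [ 0.  0. -1.] q6 [ 0.22  0.07  1.91 -0.    1.16 -0.01] F [-0.3 -0.1 -3. ] M [-0.05  0.04 -0.05] w 0.0332 45.0
units [-0.   -0.03  0.15]
t 17.05 pos [0.5371 0.1468 0.1883] yawY 13.3 tilt [-0. -0. -1.] q6 [ 0.22  0.08  1.91 -0.    1.15 -0.01] F [-0.8  0.  -4. ] M [-0.14  0.03 -0.03] w 0.033 45.0
units [-0.   -0.02  0.28]
```

```bash
for i in 1 2 3; do python3 -m crank '[[[1,0,0,0.08,0,0,0],[1,0,0,0,0,0,0]]]' >/dev/null;python3 g.py; done
```

```text
t 17.3 pos [0.5369 0.1468 0.1856] yawY 13.3 tilt [-0. -0. -1.] q6 [ 0.22  0.08  1.92 -0.    1.14 -0.01] F [-0.   0.1 -4.4] M [-0.07 -0.   -0.07] w 0.0331 45.0
t 17.55 pos [0.5369 0.1468 0.1832] yawY 13.3 tilt [-0.001 -0.    -1.   ] q6 [ 0.22  0.08  1.92  0.    1.14 -0.01] F [-0.2 -0.5 -3.8] M [-0.03  0.06  0.06] w 0.0332 45.0
t 17.8 pos [0.5369 0.1468 0.1808] yawY 13.3 tilt [-0.001 -0.    -1.   ] q6 [ 0.22  0.09  1.92 -0.    1.13 -0.01] F [ 0.4 -0.9 -3.5] M [-0.03  0.02 -0.  ] w 0.0331 45.0
```

```bash
for i in 1 2 3 4 ; do python3 -m crank '[[[1,0,0,0.1,0,0,0],[1,0,0,0,0,0,0]]]' >/dev/null;python3 g.py; done
```

```text
t 18.05 pos [0.5369 0.1468 0.1777] yawY 13.3 tilt [-0.001 -0.    -1.   ] q6 [ 0.22  0.09  1.93 -0.    1.13 -0.01] F [ 0.6  0.5 -4. ] M [ 0.02  0.04 -0.05] w 0.0329 45.0
t 18.3 pos [0.5369 0.1468 0.1747] yawY 13.3 tilt [-0.001 -0.    -1.   ] q6 [ 0.22  0.09  1.93  0.    1.12 -0.01] F [ 0.1  0.1 -3.9] M [-0.07  0.03 -0.04] w 0.033 45.0
t 18.55 pos [0.5369 0.1468 0.1718] yawY 13.3 tilt [-0.001 -0.    -1.   ] q6 [ 0.22  0.09  1.93 -0.    1.12 -0.01] F [ 0.4  0.3 -3.6] M [-0.07  0.05  0.01] w 0.0329 45.0
t 18.8 pos [0.5373 0.1469 0.17  ] yawY 13.3 tilt [ 0.  0. -1.] q6 [ 0.22  0.1   1.93  0.    1.11 -0.01] F [-2.4  0.5  3.6] M [-0.18  0.58  0.01] w 0.0328 45.0
```

It meshed straight away, and the seat spring gave contact at z ≈ 0.170. Next I'll push it down.

```bash
python3 -m crank '[[[1,0,0,0.1,0,0,0],[1,0,0,0.1,0,0,0],[1,0,0,0,0,0,0]]]' >/dev/null;python3 g.py
for i in 1 2 3 4 ; do python3 -m crank '[[[1,0,0,0.06,0,0,0],[1,0,0,0,0,0,0]]]' >/dev/null;python3 g.py; done
```

```text
t 19.18 pos [0.5374 0.1469 0.164 ] yawY 13.3 tilt [ 0.001  0.    -1.   ] q6 [ 0.22  0.1   1.94  0.    1.1  -0.01] F [-4.4 -1.3  7.2] M [-0.29  0.92  0.01] w 0.0329 45.0
t 19.43 pos [0.5374 0.1469 0.1625] yawY 13.3 tilt [ 0.001  0.    -1.   ] q6 [ 0.22  0.1   1.94 -0.    1.1  -0.01] F [-4.9 -0.5  8. ] M [-0.28  0.97  0.01] w 0.0328 45.0
t 19.68 pos [0.5375 0.1469 0.1612] yawY 13.3 tilt [ 0.001  0.    -1.   ] q6 [ 0.22  0.1   1.94  0.    1.1  -0.01] F [-5.1 -1.3  9.9] M [-0.32  1.13 -0.04] w 0.0332 45.0
t 19.93 pos [0.5377 0.147  0.1611] yawY 13.3 tilt [ 0.001  0.    -1.   ] q6 [ 0.22  0.1   1.94 -0.    1.1  -0.01] F [-8.6 -1.8 18.4] M [-0.5   1.79  0.04] w 0.033 45.1
t 20.18 pos [0.5378 0.147  0.161 ] yawY 13.3 tilt [ 0.002  0.    -1.   ] q6 [ 0.22  0.1   1.94 -0.    1.09 -0.01] F [-11.8  -1.8  26.4] M [-0.63  2.45 -0.02] w 0.033 45.2
```

```bash
python3 -m crank '[[[1,0,0,0,0,0,0],[1,0,0,0,0,0,0],[1,0,0,0,0,0,0],[1,0,0,0,0,0,0],[1,0,0,0,0,0,0],[1,0,0,0,0,0,0],[1,0,0,0,0,0,0],[1,0,0,0,0,0,0]]]' >/dev/null;python3 g.py
python3 - <<'E'
from h import *
cv2.imwrite("pics/k4.png",crop(snap("side"),238,125,80,80,7))
E
```

```text
t 21.18 pos [0.5378 0.147  0.161 ] yawY 13.3 tilt [ 0.002  0.    -1.   ] q6 [ 0.22  0.1   1.94 -0.    1.09 -0.01] F [-11.9  -2.9  25.3] M [-0.66  2.4  -0.03] w 0.033 45.2
```

View pics/k4.png

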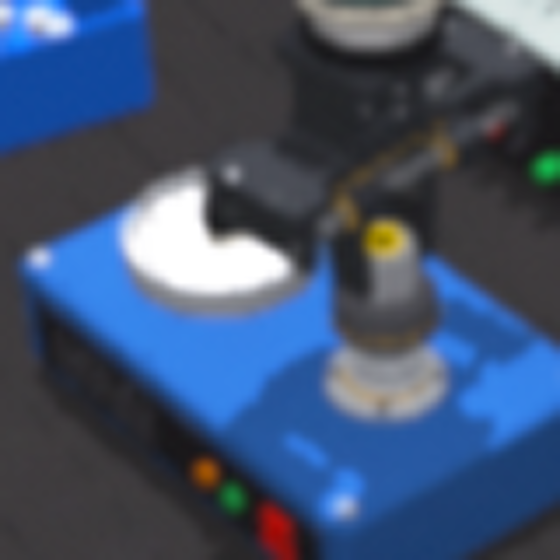

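The drive sits fully down on the seat, and the gripper body is well above the dial and not touching it. The force is steady at 25 N, so I'll hand the job in.

```bash
python3 -c "
from workcell import job
print(job.sign_off())"
```

```text
the job is handed in; nothing more can be done
None
```

The job is handed in at about 21 s: the peak pointer was reset to zero and the knob released, and the yellow-marked drive is meshed on the mandrel with the seat on its stop, still gripped and pressed down at about 25 N.

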